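# Find the 12 mm heel-lift plate by pinching and load it in the spring-jaw fixture

### The arm

A 6-joint arm with a two-finger parallel gripper is mounted at the origin on the work surface. World frame = base frame: x ahead of the robot, y to its left, z up, the work surface at z = 0. Lengths are in mm, angles in degrees, forces in N, time in s.
With the tool pointing down it reaches from about 350 to 725 mm from the base axis. Payload 4.3 kg.
Tool frame: the origin (TCP) lies between the finger pads; the fingertips stand 19 mm ahead of it and the grasp point (between the pads) is the TCP; z points along the fingers, y is the line along which they close (so a half turn about z gives the same grasp; the last joint's range is limited). The gripper opens to 85 mm and grips with 20 to 120 N. Pads are 22 mm wide; open, the fingers measure 114 mm over their backs; the gripper's body (76 mm by 85 mm) begins 54 mm behind the grasp point. The pads swing forward as they close: fully open they stand 13 mm farther back than shut.
Start: joints at [63.237, 21.618, 4.641, 73.018, 0, 83.68], TCP at [200.843, 538.82, 250.329] pointing down, gripper open.
Joint ranges: [-156.06, 156.06], [-48.1, 94.91], [-58.44, 69.94], [-101.28, 121.22], [-78.64, 73.56], [-180, 180]. Speed limits (degrees/s): [147.25, 147.25, 180, 180, 180, 180].

### API

Orientations are given as a 3x3 rotation matrix whose columns are the frame's x, y, z axes.
In Python, from rig import ctrl gives the robot as it stands.
- The arm moves only by the tool servo_tool, never from a script. Its argument "steps" is a list of rows, each an object with "delta_pos": the shift along the tool's x, y, z in cm, a list of three; "turn": the turn, a rotation vector about the tool's x, y, z in rad, a list of three; "claw": the finger opening in cm, from 0 to 8.54. A call has 1 to 10 rows; each row is the pose to reach, as a shift and turn from the pose commanded when the call began, along the tool's axes at that moment; what a row does not reach only later rows make up. A row lasts 1/8 s, in which the tool goes at most 62.5 mm and 10.7 degrees, less where a joint would pass 70% of its speed; a pose out of reach is approached as far as the arm can. A call with a gripper value outside its range is refused whole. The fingers move at their own pace and stop on an object; the grip force is fixed at half the most. Time passes only in rows, so rows that repeat a pose let the fingers close. It gives the time, the measured TCP pose, the force, the opening and the grip force at its end, in the units of the state.
- ctrl.get_obs(): the state, without advancing time (a new reading comes with each control period).
- ctrl.camera(name): name is "side" or "top" or "wrist"; returns a dict with "frame" (400x640x3 uint8, red, green, blue), "K" (3x3 intrinsics, pixels), "k1" (the pictures are not rectified: a ray, as slopes to the right and down, at radius r is drawn at 1 + k1 r^2 times it, then the intrinsics apply), "R" (3x3) and "t" (3): a world point X has camera coordinates R X + t; the wrist camera has in their place "mount" (4x4, takes a point from camera to tool coordinates, whose origin is the TCP and whose axes are the flange's). Camera axes: x right, y down, z forward; pixel columns grow to the right and rows downward; lengths in mm; the calibration is good to about 2 mm. A picture is of the moment at which its call begins: read the wrist's pose just before it. There is no depth.
- ctrl.hand_in(): hands the job in; it is judged then, once.
Trained networks look in a picture, given as the dict that the camera call returned (one of the last four; its "shot" number tells which), for a name from the list of things; names that differ only in an ending like _2 or _b are one class to them, and where a whole thing is asked for, a point or a joint stands for the part that bears it (a point fixed in the world has none). Each returns a list of dicts, best first, with "confidence" (0 to 1); they miss things now and then, are a little off and sometimes report something else, mostly with a low value. They report only what shows in the picture. A call takes as long as a camera call. They do not tell look-alikes from the thing itself.
- ctrl.masks_of(query, picture): "region" (400x640 bool, what is visible of it) and "location" ([column, row] in pixels, amid what is visible of it).
The state is a dict: "time_s": time; "joints": joint angles; "joint_vel": joint speeds; "joint_efforts": joint torques, N m; "tcp_pos": TCP position; "tool_rot": TCP orientation; "force": force on the tool from outside, world axes, zero at the start; "torque": the same for the moment, N m; "finger_gap": finger opening in mm; "grasp_force": force on a finger pad.
Only numpy, scipy, OpenCV 4.12 (cv2) and the standard library are available. Lean on these libraries where they do the work, as an engineer would, in place of code of your own. Each camera call takes 0.05 s, during which the arm holds its last target. There are 200 camera calls.

### The job

Three black heel-lift plates stand on edge in the wooden rack, alike except for their thickness; feel with the gripper which one is 12 mm thick and press that one, straight edge down, between the jaws of the fixture until the red seat button at the bottom of the slot is fully down. Seat it gently, without forcing the fixture, let go so that the plate stays clamped there, and leave the other two plates in the rack and everything else on the bench where it is.

Things in the scene. Friction and masses are not known exactly. Their poses are not given: they have to be found in the camera images.
- rack: Plywood rack fixed to the bench, base 90 x 190 x 8 mm (x, y, z). Origin: centre of its underside; z up. Three slots 72 mm apart along y, each running along x between two wooden rails (17 mm apart, tops 30 mm above the bench). A black plate stands in each: 64 mm long, 92 mm tall, 9, 12 or 15 mm thick (66, 88, 110 g), one of each; which is where changes from run to run.
- slot1 (a point): Middle of the rack's -y slot, on its floor, 8 mm above the bench. A plate of unknown thickness stands here on its straight edge, faces square to the rack's y axis, up to 6 mm off this point along x and 1 mm along y. A moulded rib 26 mm wide in all crosses both faces from 54 to 60 mm above the plate's lower edge; pinch above it (half-round top, radius 32 mm).
- slot2 (a point): Middle of the rack's middle slot, on its floor, 8 mm above the bench. A plate of unknown thickness stands here on its straight edge, faces square to the rack's y axis, up to 6 mm off this point along x and 1 mm along y. A moulded rib 26 mm wide in all crosses both faces from 54 to 60 mm above the plate's lower edge; pinch above it (half-round top, radius 32 mm).
- slot3 (a point): Middle of the rack's +y slot, on its floor, 8 mm above the bench. A plate of unknown thickness stands here on its straight edge, faces square to the rack's y axis, up to 6 mm off this point along x and 1 mm along y. A moulded rib 26 mm wide in all crosses both faces from 54 to 60 mm above the plate's lower edge; pinch above it (half-round top, radius 32 mm).
- fixture: Spring-jaw fixture fixed to the bench: dark base 110 x 100 x 6 mm, aluminium fixed jaw at y = 0 to +22 mm, orange sliding jaw on the -y side, both 70 mm long in x, tops 55 mm above the bench. Origin: underside of the base, in the fixed jaw's clamping face, midway along the jaws; z up. A clamped 12 mm plate lies at y = -12 to 0. Loads above 40 N in all (jaws and button) damage it.
- mouth (a point): In the fixed jaw's face plane (fixture y = 0), midway along the jaws, level with their tops, 55 mm above the bench; axes as the fixture's. The slot runs along x, open at both ends. The mouth spans y = -18 to +4 mm: the fixed jaw is bevelled 4 mm over its upper 10 mm, the orange jaw 13 mm over its upper 25 mm, down to a 5 mm gap when closed.
- jaw (a joint): How far the orange jaw is pushed open, m: 0 closed (gap 5 mm) to 0.016; the gap is 5 mm more than this value, so a 12 mm plate clamped flat reads 0.007. A spring of 3 to 5.5 N shuts it; a plate pushed down into the mouth opens it by itself, against roughly 2 to 8 N of resistance.
- seat (a joint): How far the red seat button (40 x 4 mm, deep in the slot) is pressed, m: 0 up, 0.005 fully down on a hard stop. Spring 0.8 to 1.8 N; the jaws' friction keeps a pressed plate down. The stop's height changes from run to run and is not measured: the unpressed button's top is 14 to 28 mm above the bench.
- hammer: Ball hammer lying on the bench, a bystander.
- awl: Awl with a red handle lying on the bench, a bystander.
- glue: Yellow-labelled glue can, 68 mm across, 110 mm tall, a bystander.
- tin: Open steel tin with one divider, 100 x 130 x 35 mm, a bystander.
- last: Wooden shoe last, about 240 mm long and 80 mm tall, a bystander.
- sole: Loose black rubber shoe sole lying flat, 8 mm thick, about 300 mm long, a bystander.
- brush: Brush lying on the bench, a bystander.
There are look-alikes about, which are no part of the job. Leave any green, pink or yellow look-alike of the rack alone.

How it is judged (in metres and radians):
At the end, for the whole second after the job is handed in: Released and still: seat button down at least 3.5 of its 5 mm, orange jaw 5.8 to 8.2 mm open (7 mm: the 12 mm plate flat between the jaws), the other two plates still in the rack, which carries their weight (at least 1.35 N) (value of joint seat above 0.0035 m and value of joint jaw between 0.0058 and 0.0082 m and contact force between rack and anything else above 1.35 N and velocity of joint jaw below 0.01 m/s); the robot touches nothing.
It fails at once if the fixture, with its jaw and seat button, is loaded with more than 40 N (contact force between fixture and anything else above 40 N).
It fails at once if a plate of another thickness is left pressed home in the fixture (button down, jaw not within 2.2 mm of the 12 mm opening, gripper off) (value of joint seat above 0.0035 m and contact force between the fingers and anything else below 0.05 N and (value of joint jaw below 0.0048 m or value of joint jaw above 0.0092 m)).
It fails at once if a bystander is moved more than 40 mm (distance of any of hammer, awl, glue, tin, last, sole, brush from where it was at the start of the episode above 0.04 m).
It also fails if it takes over 70 s, if anything falls off the work surface, if the arm or the gripper's body presses on something with over 40 N, if the wrist force passes 120 N, or if a joint passes its speed limit or range.

## Working session

There is one attempt and no reset: what is moved stays moved. The work goes in short steps, Python scripts to look and compute and a tool call to move; the robot and the scene stay as the last step left them, time stands still between calls to the robot, and variables do not carry over. Pictures are saved under pics/ and viewed, at most 10 in all, crops included, and the job is handed in when it is done.

Besides the shell and the picture viewer there is one more tool, called after "Emit:" as name([rows], argument=value, ...), one row to a line, values as JSON. servo_tool: Moves the arm, as the interface text tells. Its arguments: {"type":"object","properties":{"steps":{"type":"array"}},"required":["steps"]}

```bash
mkdir -p pics
cat > h.py <<'E'
import numpy as np, cv2, pickle
from rig import ctrl
def snap(name, fn=None):
    o=ctrl.get_obs(); p=ctrl.camera(name)
    if name=="wrist":
        M=np.array(p["mount"]); T=np.eye(4); T[:3,:3]=o["tool_rot"]; T[:3,3]=o["tcp_pos"]
        W=T@M; p["_R"]=W[:3,:3].T; p["_t"]=-W[:3,:3].T@W[:3,3]
    else: p["_R"]=np.array(p["R"]); p["_t"]=np.array(p["t"]).ravel()
    if fn: cv2.imwrite("pics/"+fn,p["frame"][:,:,::-1])
    return p
def proj(p,X):
    c=np.atleast_2d(X)@p["_R"].T+p["_t"]; s=c[:,:2]/c[:,2:]
    s=s*(1+p["k1"]*(s**2).sum(1,keepdims=True)); K=np.array(p["K"])
    return np.c_[s[:,0]*K[0,0]+K[0,2],s[:,1]*K[1,1]+K[1,2]]
def unproj(p,uv,z):
    K=np.array(p["K"]); d=(np.atleast_2d(uv)-K[:2,2])/[K[0,0],K[1,1]]; s=d.copy()
    for _ in range(20): s=d/(1+p["k1"]*(s**2).sum(1,keepdims=True))
    r=np.c_[s,np.ones(len(s))]@p["_R"]; C=-p["_R"].T@p["_t"]
    return C+r*((z-C[2])/r[:,2])[:,None]
E
python3 - <<'E'
from h import *
o=ctrl.get_obs(); print(np.round(o["tool_rot"],3),o["force"],o["time_s"])
ims=[]
for n in ("top","side"):
    p=snap(n,n+"0.png")
    print(n,np.round(-p["_R"].T@p["_t"]))
    for q in ("rack","fixture","mouth","slot1"):
        for m in ctrl.masks_of(q,p):
            print(q,round(m["confidence"],2),np.round(m["location"]),m["region"].sum(),np.round(unproj(p,m["location"],20)[0]))
E
```

```text
[[-0.937  0.349 -0.001]
 [ 0.349  0.937 -0.002]
 [ 0.    -0.002 -1.   ]] [-0.49759073  0.54800506 -0.4836177 ] 0.0
top [ 397.  -24. 1384.]
rack 0.89 [318. 249.] 1275 [352.   7.  20.]
rack 0.86 [265. 201.] 872 [524. 203.  20.]
rack 0.84 [385. 267.] 1352 [ 290. -234.   20.]
rack 0.78 [253. 274.] 1366 [257. 240.  20.]
rack 0.65 [315. 140.] 374 [753.  26.  20.]
fixture 0.94 [371. 196.] 840 [ 545. -183.   20.]
fixture 0.56 [268. 204.] 827 [514. 191.  20.]
mouth 0.83 [368. 196.] 842 [ 547. -173.   20.]
mouth 0.69 [266. 201.] 802 [522. 202.  20.]
slot1 0.93 [266. 205.] 827 [509. 198.  20.]
slot1 0.93 [253. 278.] 1319 [243. 241.  20.]
slot1 0.81 [314. 243.] 1308 [372.  23.  20.]
slot1 0.73 [386. 269.] 1347 [ 282. -240.   20.]
side [ 418. -850. 1043.]
rack 0.95 [232. 170.] 1071 [244. 230.  20.]
rack 0.76 [246. 289.] 1963 [ 282. -250.   20.]
rack 0.73 [270. 219.] 1337 [366.  -9.  20.]
fixture 0.8 [334. 256.] 1212 [ 544. -177.   20.]
mouth 0.88 [337. 254.] 1248 [ 551. -173.   20.]
slot1 0.82 [308. 183.] 409 [501. 131.  20.]
slot1 0.8 [248. 290.] 1917 [ 287. -254.   20.]
slot1 0.79 [236. 174.] 1026 [259. 209.  20.]
slot1 0.6 [271. 220.] 1364 [367. -14.  20.]
```

View pics/top0.png

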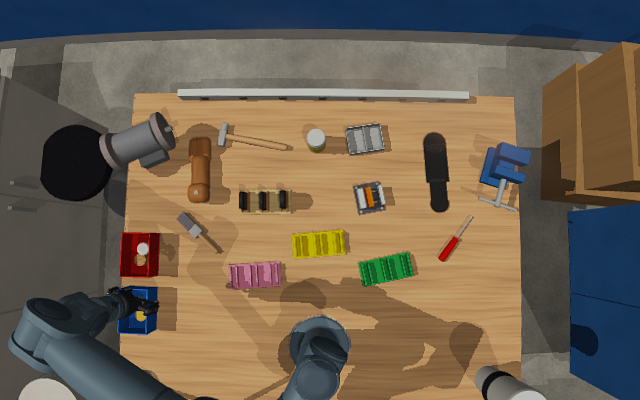

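View pics/side0.png

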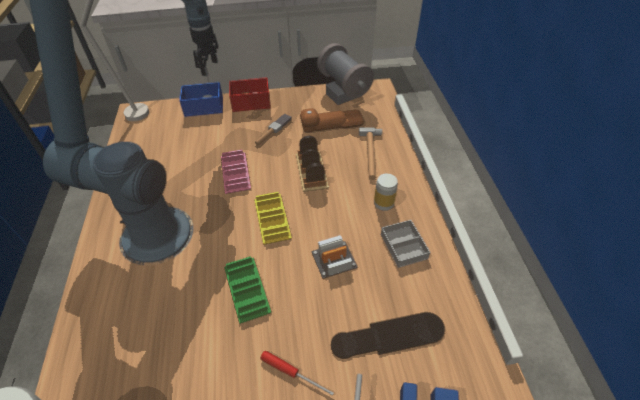

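Top view: the plywood rack with three black plates is at pixel (265,201), and the fixture with the orange jaw is at (369,197). The green, pink and yellow ones are look-alikes. I'll go over the rack with the wrist camera next.

Emit:
servo_tool([
  {"delta_pos": [-21, -10, -4], "turn": [0, 0, -0.18], "claw": 8.5},
  {"delta_pos": [-41, -20, -8], "turn": [0, 0, -0.357], "claw": 8.5},
  {"delta_pos": [-41, -20, -8], "turn": [0, 0, -0.357], "claw": 8.5},
  {"delta_pos": [-41, -20, -8], "turn": [0, 0, -0.357], "claw": 8.5},
  {"delta_pos": [-41, -20, -8], "turn": [0, 0, -0.357], "claw": 8.5},
  {"delta_pos": [-41, -20, -8], "turn": [0, 0, -0.357], "claw": 8.5},
  {"delta_pos": [-41, -20, -8], "turn": [0, 0, -0.357], "claw": 8.5},
  {"delta_pos": [-41, -20, -8], "turn": [0, 0, -0.357], "claw": 8.5},
  {"delta_pos": [-41, -20, -8], "turn": [0, 0, -0.357], "claw": 8.5},
  {"delta_pos": [-41, -20, -8], "turn": [0, 0, -0.357], "claw": 8.5},
])

```text
time_s: 1.75
tcp_pos: [514.7, 208.6, 330.1]
tool_rot: [[-1.0, -0.0, -0.001], [-0.0, 1.0, 0.0], [0.001, 0.0, -1.0]]
force: [0.4, -0.1, 0.6]
finger_gap: 85.0
grasp_force: 0.0
```

Run:
```python
from h import *
o=ctrl.get_obs(); print(np.round(o["tool_rot"],3),o["tcp_pos"],o["time_s"],o["force"],o["torque"])
p=snap("wrist","w1.png"); print(np.round(p["mount"],2),-p["_R"].T@p["_t"])
for q in ("rack","slot2"):
    for m in ctrl.masks_of(q,p):
        if m["confidence"]>.3: print(q,round(m["confidence"],2),np.round(m["location"]),m["region"].sum(),np.round(unproj(p,m["location"],20)[0]))
```

```text
[[-1.    -0.    -0.001]
 [-0.     1.     0.   ]
 [ 0.001  0.    -1.   ]] [514.67262613 208.57744516 330.13221881] 1.75 [ 0.41987945 -0.07998581  0.62656967] [-0.03323469 -0.00767767 -0.02095898]
[[ 0.0000e+00 -9.6000e-01 -2.9000e-01  7.4780e+01]
 [ 1.0000e+00  0.0000e+00  0.0000e+00 -1.0000e-01]
 [-0.0000e+00 -2.9000e-01  9.6000e-01 -1.2498e+02]
 [ 0.0000e+00  0.0000e+00  0.0000e+00  1.0000e+00]] [439.97291845 208.39300687 455.16625046]
rack 0.98 [176.  60.] 8870 [372.  12.  20.]
rack 0.75 [307.   2.] 600 [301. 197.  20.]
rack 0.67 [26. 13.] 2067 [ 304. -197.   20.]
rack 0.56 [303. 155.] 4213 [506. 189.  20.]
slot2 0.92 [174.  58.] 8820 [368.  10.  20.]
slot2 0.89 [302.   2.] 600 [300. 190.  20.]
slot2 0.72 [30. 12.] 2038 [ 304. -190.   20.]
slot2 0.6 [302. 158.] 4294 [511. 187.  20.]
```

View pics/w1.png

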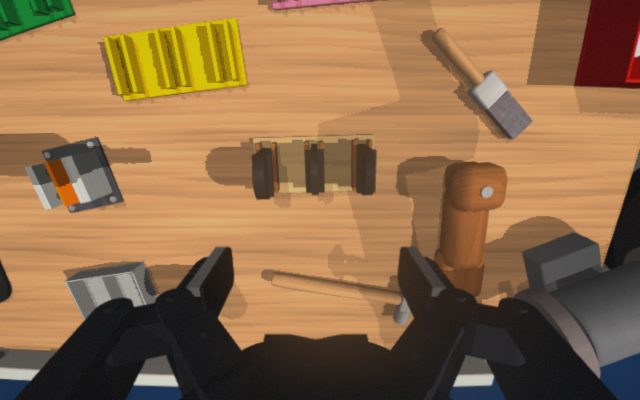

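The rack (near edge from pixel (252,137) to (376,135), plates at 263, 314 and 366) is nearly square to the camera. The fixture is at (75,175), yawed. I'll enlarge both.

Run:
```python
import cv2,numpy as np
a=cv2.imread("pics/w1.png")
A=cv2.resize(a[120:210,235:395],None,fx=5,fy=5,interpolation=cv2.INTER_CUBIC)[:300*2]
cv2.imwrite("pics/c1.png",A)
```

```text
(no output)
```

View pics/c1.png

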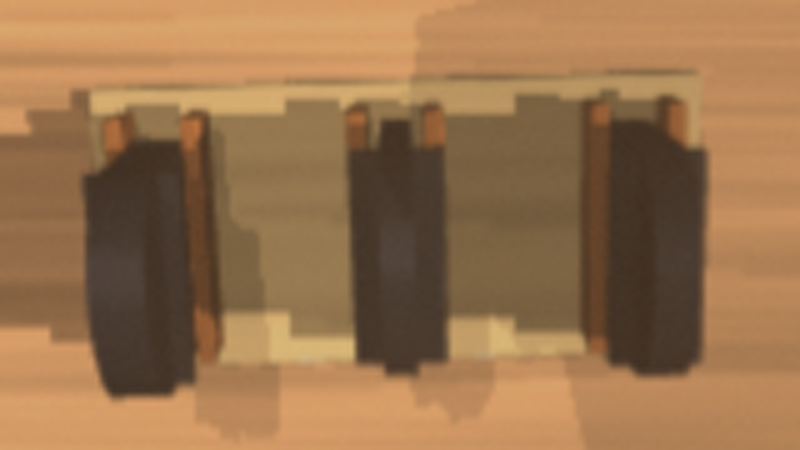

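Run:
```python
from h import *
p=snap("wrist")
c=np.array([[90,92],[698,73],[218,362],[585,352]])/5+[235,120]
W=unproj(p,c,8); print(np.round(W,1))
e=W[0]-W[1]; L=np.hypot(*e[:2]); print("len",L)
ang=np.arctan2(*( -(W[1]-W[0])[:2]*[1,-1])); print("yaw of rack y rel world y (deg)",np.degrees(ang))
yv=(W[1]-W[0])/L; xv=np.array([yv[1],-yv[0],0]); C=(W[0]+W[1])/2+45*xv
print("centre",C, "yhat",yv,"xhat",xv, "far dist",(W[2]-C)@xv,(W[3]-C)@xv)
# plate tops z=100: slot centres predicted vs picture
for k in (-72,0,72):
    q=proj(p,[C+k*yv+[0,0,92]])[0]; print(k,(C+k*yv)[:2].round(1),((q-[235,120])*5).round())
```

```text
[[481.8 112.7   8. ]
 [475.5 300.5   8. ]
 [568.6 149.4   8. ]
 [564.9 269.1   8. ]]
len 187.84512379208772
yaw of rack y rel world y (deg) 1.9278523680656379
centre [523.6292111 208.096812    8.       ] yhat [-0.03364102  0.99943398  0.        ] xhat [0.99943398 0.03364102 0.        ] far dist 43.018743717795594 43.31376985675015
-72 [526.1 136.1] [116. 302.]
0 [523.6 208.1] [397. 293.]
72 [521.2 280.1] [679. 285.]
```

Rack centre is (523.6, 208.1), yaw +1.9°. I'll feel slot 3 first.

Emit:
servo_tool([
  {"delta_pos": [-0.3, 4, 5], "turn": [0, 0, -0.034], "claw": 4},
  {"delta_pos": [-0.6, 7.1, 10], "turn": [0, 0, -0.034], "claw": 4},
  {"delta_pos": [-0.6, 7.1, 15], "turn": [0, 0, -0.034], "claw": 4},
  {"delta_pos": [-0.6, 7.1, 19], "turn": [0, 0, -0.034], "claw": 4},
  {"delta_pos": [-0.6, 7.1, 20], "turn": [0, 0, -0.034], "claw": 4},
  {"delta_pos": [-0.6, 7.1, 22], "turn": [0, 0, -0.034], "claw": 4},
  {"delta_pos": [-0.6, 7.1, 23.9], "turn": [0, 0, -0.034], "claw": 4},
  {"delta_pos": [-0.6, 7.1, 23.9], "turn": [0, 0, -0.034], "claw": 0},
  {"delta_pos": [-0.6, 7.1, 23.9], "turn": [0, 0, -0.034], "claw": 0},
  {"delta_pos": [-0.6, 7.1, 23.9], "turn": [0, 0, -0.034], "claw": 0},
])

```text
time_s: 3.2
tcp_pos: [522.1, 279.7, 92.8]
tool_rot: [[-0.999, -0.034, 0.002], [-0.034, 0.999, 0.001], [-0.002, 0.001, -1.0]]
force: [1.2, 0.2, 1.8]
finger_gap: 10.9
grasp_force: 60.3
```

Emit:
servo_tool([
  {"delta_pos": [0, 0, 0], "turn": [0, 0, 0], "claw": 0},
  {"delta_pos": [0, 0, 0], "turn": [0, 0, 0], "claw": 0},
  {"delta_pos": [0, 0, 0], "turn": [0, 0, 0], "claw": 0},
])

```text
time_s: 3.58
tcp_pos: [522.1, 279.7, 92.8]
tool_rot: [[-0.999, -0.034, 0.002], [-0.034, 0.999, 0.001], [-0.002, 0.001, -1.0]]
force: [-0.5, 0.6, 5.7]
finger_gap: 11.1
grasp_force: 60.6
```

The gap reads 11.1, so probably 12 mm. I'll feel slot 2 to check for a reading bias.

Emit:
servo_tool([
  {"delta_pos": [0, 0, 0], "turn": [0, 0, 0], "claw": 4},
  {"delta_pos": [0, 0, 0], "turn": [0, 0, 0], "claw": 4},
  {"delta_pos": [0, 0, -4], "turn": [0, 0, 0], "claw": 4},
  {"delta_pos": [0, -3, -4.5], "turn": [0, 0, 0], "claw": 4},
  {"delta_pos": [0, -7.2, -4], "turn": [0, 0, 0], "claw": 4},
  {"delta_pos": [0, -7.2, -2], "turn": [0, 0, 0], "claw": 4},
  {"delta_pos": [0, -7.2, 0], "turn": [0, 0, 0], "claw": 4},
  {"delta_pos": [0, -7.2, 0], "turn": [0, 0, 0], "claw": 0},
  {"delta_pos": [0, -7.2, 0], "turn": [0, 0, 0], "claw": 0},
  {"delta_pos": [0, -7.2, 0], "turn": [0, 0, 0], "claw": 0},
])

```text
time_s: 4.82
tcp_pos: [524.2, 207.6, 92.1]
tool_rot: [[-0.999, -0.034, 0.001], [-0.034, 0.999, 0.0], [-0.001, 0.0, -1.0]]
force: [0.4, -0.5, -1.1]
finger_gap: 7.8
grasp_force: 61.6
```

Emit:
servo_tool([
  {"delta_pos": [0, 0, 0], "turn": [0, 0, 0], "claw": 0},
  {"delta_pos": [0, 0, 0], "turn": [0, 0, 0], "claw": 0},
  {"delta_pos": [0, 0, 0], "turn": [0, 0, 0], "claw": 0},
])

```text
time_s: 5.2
tcp_pos: [523.8, 207.4, 91.6]
tool_rot: [[-0.999, -0.034, 0.001], [-0.034, 0.999, 0.0], [-0.001, 0.0, -1.0]]
force: [-0.6, 0.6, -0.1]
finger_gap: 7.6
grasp_force: 61.8
```

Slot 2 reads 7.6, so it is the 9 mm plate and slot 3 is the 12 mm one. Going back to take it.

Emit:
servo_tool([
  {"delta_pos": [0, 0, 0], "turn": [0, 0, 0], "claw": 4},
  {"delta_pos": [0, 0, 0], "turn": [0, 0, 0], "claw": 4},
  {"delta_pos": [0, 0, -4], "turn": [0, 0, 0], "claw": 4},
  {"delta_pos": [0, 3, -4.5], "turn": [0, 0, 0], "claw": 4},
  {"delta_pos": [0, 7.2, -4], "turn": [0, 0, 0], "claw": 4},
  {"delta_pos": [0, 7.2, -2], "turn": [0, 0, 0], "claw": 4},
  {"delta_pos": [0, 7.2, 0], "turn": [0, 0, 0], "claw": 4},
  {"delta_pos": [0, 7.2, 0], "turn": [0, 0, 0], "claw": 0},
  {"delta_pos": [0, 7.2, 0], "turn": [0, 0, 0], "claw": 0},
  {"delta_pos": [0, 7.2, 0], "turn": [0, 0, 0], "claw": 0},
])

```text
time_s: 6.45
tcp_pos: [521.8, 279.3, 92.3]
tool_rot: [[-0.999, -0.034, 0.001], [-0.034, 0.999, 0.001], [-0.002, 0.001, -1.0]]
force: [0.6, 0.2, -0.9]
finger_gap: 10.9
grasp_force: 60.0
```

Emit:
servo_tool([
  {"delta_pos": [0, 0, 0], "turn": [0, 0, 0], "claw": 0},
  {"delta_pos": [0, 0, 0], "turn": [0, 0, 0], "claw": 0},
  {"delta_pos": [0, 0, -1], "turn": [0, 0, 0], "claw": 0},
  {"delta_pos": [0, 0, -3], "turn": [0, 0, 0], "claw": 0},
  {"delta_pos": [0, 0, -6], "turn": [0, 0, 0], "claw": 0},
  {"delta_pos": [0, 0, -10], "turn": [0, 0, 0], "claw": 0},
  {"delta_pos": [0, 0, -14], "turn": [0, 0, 0], "claw": 0},
  {"delta_pos": [0, 0, -17], "turn": [0, 0, 0], "claw": 0},
])

```text
time_s: 7.45
tcp_pos: [521.5, 279.4, 264.2]
tool_rot: [[-0.999, -0.034, 0.003], [-0.034, 0.999, 0.001], [-0.003, 0.001, -1.0]]
force: [1.1, 0.0, -0.7]
finger_gap: 11.2
grasp_force: 60.0
```

Emit:
servo_tool([
  {"delta_pos": [-0.3, -5, 0], "turn": [0, 0, -0.05], "claw": 0},
  {"delta_pos": [-0.6, -11, 0], "turn": [0, 0, -0.1], "claw": 0},
  {"delta_pos": [-1, -17, 0], "turn": [0, 0, -0.2], "claw": 0},
  {"delta_pos": [-1.5, -23, 0], "turn": [0, 0, -0.3], "claw": 0},
  {"delta_pos": [-1.9, -29, 0], "turn": [0, 0, -0.3], "claw": 0},
  {"delta_pos": [-1.9, -35, 0], "turn": [0, 0, -0.3], "claw": 0},
  {"delta_pos": [-1.9, -41, 0], "turn": [0, 0, -0.3], "claw": 0},
  {"delta_pos": [-1.9, -45, 0], "turn": [0, 0, -0.3], "claw": 0},
  {"delta_pos": [-1.9, -45.8, 0], "turn": [0, 0, -0.3], "claw": 0},
  {"delta_pos": [-1.9, -45.8, 0], "turn": [0, 0, -0.3], "claw": 0},
])

```text
time_s: 8.7
tcp_pos: [555.7, -177.9, 261.6]
tool_rot: [[-0.945, -0.327, 0.0], [-0.327, 0.945, 0.001], [-0.0, 0.0, -1.0]]
force: [-0.1, 0.8, -1.2]
finger_gap: 11.0
grasp_force: 60.2
```

Run:
```python
from h import *
o=ctrl.get_obs(); print(np.round(o["tool_rot"],3),o["tcp_pos"],o["time_s"],o["force"],o["torque"],o["joints"])
p=snap("wrist","w2.png"); pickle.dump({k:p[k] for k in("K","k1","_R","_t","frame")},open("p2.pkl","wb"))
for q in ("fixture",):
    for m in ctrl.masks_of(q,p):
        ys,xs=np.where(m["region"]); print(q,round(m["confidence"],2),np.round(m["location"]),m["region"].sum(),np.round(unproj(p,m["location"],30)[0]),xs.min(),xs.max(),ys.min(),ys.max())
```

```text
[[-0.945 -0.327  0.   ]
 [-0.327  0.945  0.001]
 [-0.     0.    -1.   ]] [ 555.74328048 -177.85482101  261.64211286] 8.7 [-0.08324156  0.80401775 -1.18075462] [ 0.01927525 -0.04566097  0.00820614] [-2.39920066e+01  2.25150557e+01  7.63710836e+00  7.51169436e+01
  3.57032977e-02 -4.31008407e+01]
fixture 0.91 [318. 156.] 5693 [ 537. -181.   30.] 278 362 113 201
```

View pics/w2.png

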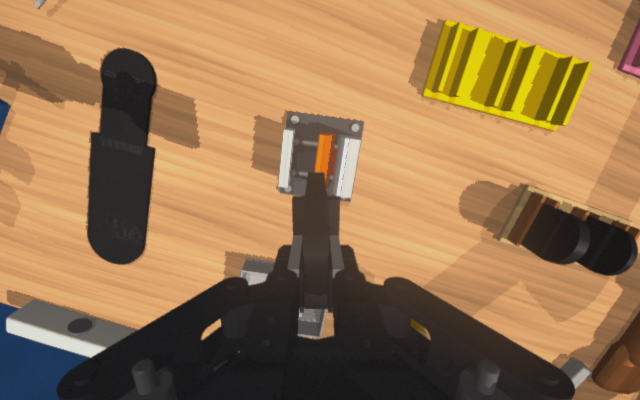

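The fixture is at pixel (320,155) with its jaws leaning slightly against the tool axis. The sole is at (125,155), and the plate is held at (315,190). I'll enlarge the fixture.

Run:
```python
import cv2
a=cv2.imread("pics/w2.png")
cv2.imwrite("pics/c2.png",cv2.resize(a[106:206,272:372],None,fx=6,fy=6,interpolation=cv2.INTER_CUBIC))
```

```text
(no output)
```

View pics/c2.png

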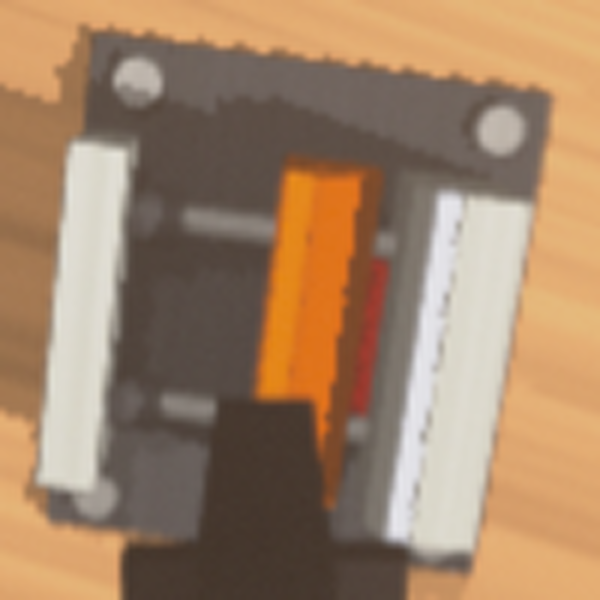

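```bash
cat > fit.py <<'E'
from h import *
from scipy.optimize import least_squares
p=pickle.load(open("p2.pkl","rb"))
pts=[((-35,4,55),(466,195)),((35,4,55),(411,550)),((-35,22,55),(533,203)),((35,22,55),(470,556)),((-35,0,45),(437,190)),((35,0,45),(385,541)),((-55,0,6),(550,92)),((-55,-100,6),(90,32))]
F=np.array([a for a,_ in pts],float); uv=np.array([b for _,b in pts])/6+[272,106]
def res(v,full=False):
    x,y,a,b=v; G=F.copy(); G[6:,1]+=b
    R=np.array([[np.cos(a),-np.sin(a),0],[np.sin(a),np.cos(a),0],[0,0,1]])
    return (proj(p,G@R.T+[x,y,0])-uv).ravel()
s=least_squares(res,[540,-170,.26,30],loss="soft_l1"); print(s.x[:2],np.degrees(s.x[2]),s.x[3]); print(s.fun.reshape(-1,2).round(2) if s.fun.size==16 else s.cost)
x,y,a=s.x[:3]
for d in (-6,):
    print("target xy for plate mid:",x-np.sin(a)*d,y+np.cos(a)*d)
E
python3 fit.py
```

```text
[ 537.76044077 -152.25309833] 11.969489659645985 25.988585741597376
[[-0.84  0.31]
 [-0.8  -0.91]
 [ 3.45  1.  ]
 [ 3.96 -0.15]
 [-0.32 -0.12]
 [-0.29 -2.14]
 [ 0.07  0.45]
 [-0.16  0.35]]
target xy for plate mid: 539.0047855216189 -158.12264739021325
```

```bash
sed -i 's/((-35,22,55),(533,203)),((35,22,55),(470,556)),//; s/G\[6:/G[4:/; s/size==16/size==12/' fit.py
cat >> fit.py <<'E'
o=ctrl.get_obs(); R=np.array(o["tool_rot"]); t=np.array(o["tcp_pos"])
for d in (-6,-8): 
    T=np.array([x-np.sin(a)*d,y+np.cos(a)*d,t[2]]); print(d,T, "tool delta cm",R.T@(T-t)/10)
print("turn z",np.arctan2(-R[0,1],R[1,1])-a)
E
python3 fit.py
```

```text
[ 537.73794283 -151.50259847] 11.88174324483369 25.17085409846199
[[-0.18  0.53]
 [-0.26 -0.74]
 [ 0.33  0.08]
 [ 0.24 -1.97]
 [ 0.05  0.58]
 [-0.16  0.37]]
target xy for plate mid: 538.9732971208418 -157.37404631109686
-6 [ 538.97329712 -157.37404631  261.59587524] tool delta cm [9.55316963e-01 2.37073788e+00 9.27977193e-04]
-8 [ 539.38508189 -159.33119559  261.59587524] tool delta cm [9.80882994e-01 2.17237870e+00 8.15460757e-04]
turn z 0.1281810562577773
```

Emit:
servo_tool([
  {"delta_pos": [0.98, 2.17, 0], "turn": [0, 0, 0.128], "claw": 0},
  {"delta_pos": [0.98, 2.17, 3], "turn": [0, 0, 0.128], "claw": 0},
  {"delta_pos": [0.98, 2.17, 6], "turn": [0, 0, 0.128], "claw": 0},
  {"delta_pos": [0.98, 2.17, 9], "turn": [0, 0, 0.128], "claw": 0},
  {"delta_pos": [0.98, 2.17, 11], "turn": [0, 0, 0.128], "claw": 0},
  {"delta_pos": [0.98, 2.17, 11], "turn": [0, 0, 0.128], "claw": 0},
  {"delta_pos": [0.98, 2.17, 11], "turn": [0, 0, 0.128], "claw": 0},
])

```text
time_s: 9.68
tcp_pos: [540.0, -159.9, 152.4]
tool_rot: [[-0.979, -0.206, 0.001], [-0.206, 0.979, -0.0], [-0.001, -0.001, -1.0]]
force: [0.2, 0.1, -0.3]
finger_gap: 11.2
grasp_force: 60.3
```

Run:
```python
from h import *
o=ctrl.get_obs(); print(np.round(o["tool_rot"],3),o["tcp_pos"],o["force"])
p=snap("wrist"); s=snap("side"); t=snap("top")
A=cv2.resize(s["frame"][210:290,290:390],None,fx=4,fy=4,interpolation=2); B=cv2.resize(p["frame"][100:260,240:400],(400,400),interpolation=2)
cv2.imwrite("pics/c3.png",np.hstack([np.pad(A,((0,80),(0,0),(0,0))),B])[:,:,::-1])
```

```text
[[-0.979 -0.206  0.001]
 [-0.206  0.979 -0.   ]
 [-0.001 -0.001 -1.   ]] [ 540.01938453 -159.91560125  152.36637469] [ 0.21210604  0.14784181 -0.3310138 ]
```

View pics/c3.png

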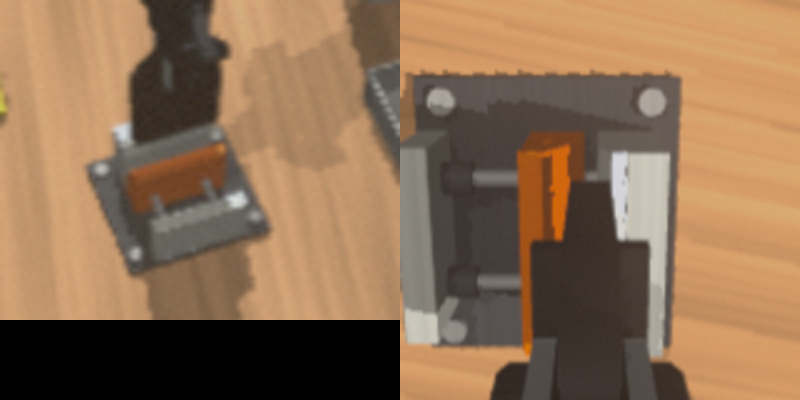

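The plate sits over the mouth, square to the jaws, and its +y face is about level with the start of the fixed jaw's bevel. Descending gently.

Emit:
servo_tool([
  {"delta_pos": [0, 0, 0.7], "turn": [0, 0, 0], "claw": 0},
  {"delta_pos": [0, 0, 1.3], "turn": [0, 0, 0], "claw": 0},
  {"delta_pos": [0, 0, 1.7], "turn": [0, 0, 0], "claw": 0},
  {"delta_pos": [0, 0, 2.0], "turn": [0, 0, 0], "claw": 0},
  {"delta_pos": [0, 0, 2.2], "turn": [0, 0, 0], "claw": 0},
  {"delta_pos": [0, 0, 2.4], "turn": [0, 0, 0], "claw": 0},
])

```text
time_s: 10.58
tcp_pos: [540.7, -162.2, 128.5]
tool_rot: [[-0.979, -0.204, 0.003], [-0.204, 0.979, -0.004], [-0.002, -0.004, -1.0]]
force: [0.6, -6.2, 6.3]
finger_gap: 11.5
grasp_force: 61.2
```

Emit:
servo_tool([
  {"delta_pos": [0, 0, 0.2], "turn": [0, 0, 0], "claw": 0},
  {"delta_pos": [0, 0, 0.4], "turn": [0, 0, 0], "claw": 0},
  {"delta_pos": [0, 0, 0.6], "turn": [0, 0, 0], "claw": 0},
])

```text
time_s: 10.95
tcp_pos: [541.3, -162.3, 123.3]
tool_rot: [[-0.979, -0.204, 0.004], [-0.204, 0.979, -0.004], [-0.004, -0.005, -1.0]]
force: [0.2, -4.1, 8.8]
finger_gap: 11.2
grasp_force: 61.8
```

The fixed jaw pushes the plate toward -y by about 2 mm. I'll shift the command to suit.

Emit:
servo_tool([
  {"delta_pos": [0, -0.2, 0.1], "turn": [0, 0, 0], "claw": 0},
  {"delta_pos": [0, -0.25, 0.3], "turn": [0, 0, 0], "claw": 0},
  {"delta_pos": [0, -0.25, 0.5], "turn": [0, 0, 0], "claw": 0},
  {"delta_pos": [0, -0.25, 0.7], "turn": [0, 0, 0], "claw": 0},
])

```text
time_s: 11.45
tcp_pos: [541.3, -163.0, 115.8]
tool_rot: [[-0.979, -0.205, 0.004], [-0.205, 0.979, 0.0], [-0.004, -0.0, -1.0]]
force: [-0.4, -1.0, 8.2]
finger_gap: 10.9
grasp_force: 61.5
```

Emit:
servo_tool([
  {"delta_pos": [0, 0, 0.2], "turn": [0, 0, 0], "claw": 0},
  {"delta_pos": [0, 0, 0.4], "turn": [0, 0, 0], "claw": 0},
])

```text
time_s: 11.7
tcp_pos: [541.2, -163.0, 111.4]
tool_rot: [[-0.979, -0.205, 0.003], [-0.205, 0.979, 0.0], [-0.003, -0.0, -1.0]]
force: [0.1, -1.3, 5.1]
finger_gap: 10.8
grasp_force: 61.1
```

Emit:
servo_tool([
  {"delta_pos": [0, 0, 0.15], "turn": [0, 0, 0], "claw": 0},
  {"delta_pos": [0, 0, 0.3], "turn": [0, 0, 0], "claw": 0},
])

```text
time_s: 11.95
tcp_pos: [540.7, -163.1, 107.8]
tool_rot: [[-0.979, -0.205, 0.002], [-0.205, 0.979, -0.0], [-0.002, -0.0, -1.0]]
force: [1.5, -1.4, 5.6]
finger_gap: 11.4
grasp_force: 61.1
```

Emit:
servo_tool([
  {"delta_pos": [0, 0, 0.1], "turn": [0, 0, 0], "claw": 0},
  {"delta_pos": [0, 0, 0.2], "turn": [0, 0, 0], "claw": 0},
])

```text
time_s: 12.2
tcp_pos: [540.4, -163.1, 105.6]
tool_rot: [[-0.979, -0.205, 0.001], [-0.205, 0.979, -0.0], [-0.001, -0.0, -1.0]]
force: [0.8, -2.9, 5.1]
finger_gap: 11.3
grasp_force: 61.1
```

Emit:
servo_tool([
  {"delta_pos": [0, 0, 0.1], "turn": [0, 0, 0], "claw": 0},
  {"delta_pos": [0, 0, 0.2], "turn": [0, 0, 0], "claw": 0},
])

```text
time_s: 12.45
tcp_pos: [540.3, -163.2, 103.6]
tool_rot: [[-0.979, -0.205, 0.001], [-0.205, 0.979, -0.0], [-0.001, -0.0, -1.0]]
force: [0.8, -1.6, 5.4]
finger_gap: 11.0
grasp_force: 61.2
```

Emit:
servo_tool([
  {"delta_pos": [0, 0, 0.1], "turn": [0, 0, 0], "claw": 0},
  {"delta_pos": [0, 0, 0.2], "turn": [0, 0, 0], "claw": 0},
])

```text
time_s: 12.7
tcp_pos: [540.3, -163.2, 101.6]
tool_rot: [[-0.979, -0.205, 0.001], [-0.205, 0.979, -0.0], [-0.001, -0.0, -1.0]]
force: [0.1, -2.5, 6.5]
finger_gap: 11.0
grasp_force: 61.2
```

Emit:
servo_tool([
  {"delta_pos": [0, 0, 0.1], "turn": [0, 0, 0], "claw": 0},
  {"delta_pos": [0, 0, 0.2], "turn": [0, 0, 0], "claw": 0},
])

```text
time_s: 12.95
tcp_pos: [540.3, -163.2, 99.7]
tool_rot: [[-0.979, -0.205, 0.001], [-0.205, 0.979, -0.0], [-0.001, -0.0, -1.0]]
force: [-0.0, -1.8, 7.0]
finger_gap: 11.1
grasp_force: 61.2
```

Emit:
servo_tool([
  {"delta_pos": [0, 0, 0.1], "turn": [0, 0, 0], "claw": 0},
  {"delta_pos": [0, 0, 0.2], "turn": [0, 0, 0], "claw": 0},
])

```text
time_s: 13.2
tcp_pos: [540.6, -163.2, 99.0]
tool_rot: [[-0.979, -0.205, 0.002], [-0.205, 0.979, -0.0], [-0.002, -0.001, -1.0]]
force: [-2.4, -0.1, 18.7]
finger_gap: 11.3
grasp_force: 63.1
```

The hard stop is reached (force rose to 18.7 N). Releasing and rising.

Emit:
servo_tool([
  {"delta_pos": [0, 0, -0.05], "turn": [0, 0, 0], "claw": 4},
  {"delta_pos": [0, 0, -0.05], "turn": [0, 0, 0], "claw": 4},
  {"delta_pos": [0, 0, -0.05], "turn": [0, 0, 0], "claw": 4},
  {"delta_pos": [0, 0, -1], "turn": [0, 0, 0], "claw": 4},
  {"delta_pos": [0, 0, -4], "turn": [0, 0, 0], "claw": 4},
  {"delta_pos": [0, 0, -9], "turn": [0, 0, 0], "claw": 4},
  {"delta_pos": [0, 0, -14], "turn": [0, 0, 0], "claw": 4},
  {"delta_pos": [0, 0, -16], "turn": [0, 0, 0], "claw": 4},
  {"delta_pos": [0, 0, -16], "turn": [0, 0, 0], "claw": 4},
])

```text
time_s: 14.32
tcp_pos: [541.2, -163.5, 259.7]
tool_rot: [[-0.979, -0.205, 0.005], [-0.205, 0.979, -0.002], [-0.004, -0.003, -1.0]]
force: [1.1, 0.3, -0.8]
finger_gap: 40.0
grasp_force: 0.0
```

Run:
```python
from h import *
p=snap("wrist"); s=snap("side")
A=cv2.resize(s["frame"][200:300,290:390],(400,400),interpolation=2); B=cv2.resize(p["frame"][80:280,220:420],(400,400),interpolation=2)
cv2.imwrite("pics/c4.png",np.hstack([A,B])[:,:,::-1])
```

```text
(no output)
```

View pics/c4.png

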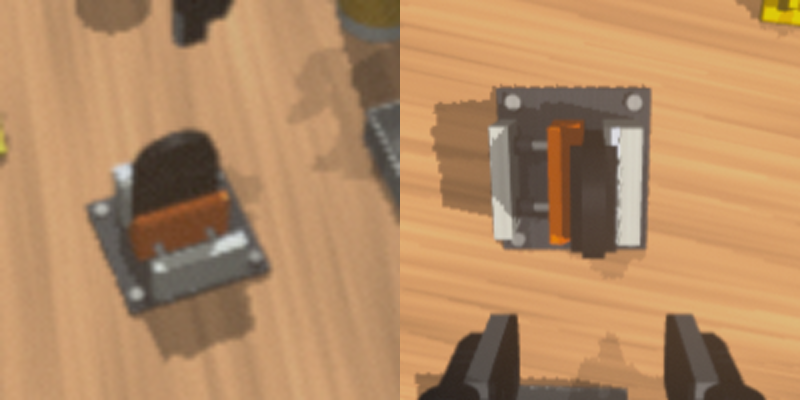

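The plate stands upright and flat between the jaws, with the gripper clear.

```bash
python3 -c "
from rig import ctrl; print(ctrl.hand_in())"
```

```text
the job is handed in; nothing more can be done
None
```

I pressed the 12 mm plate (from slot 3) down to the button's hard stop (18.7 N peak at the wrist), released it standing flat between the jaws, left the other two plates in the rack, and handed in at about 14 s; the hand-in returned no verdict.

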